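# Gauge two pipe couplings and sort them

### The arm

A 6-joint arm with a two-finger parallel gripper is mounted at the origin on the work surface. World frame = base frame: x ahead of the robot, y to its left, z up, the work surface at z = 0. Lengths are in m, angles in rad, forces in N, time in s.
With the tool pointing down it reaches from about 0.275 to 0.725 m from the base axis. Payload 15.9 kg.
Tool frame: the origin (TCP) lies midway between the tips of the shut fingers; the grasp point (between the pads) lies 19 mm behind it; z points along the fingers, y is the line along which they close (so a half turn about z gives the same grasp; the last joint's range is limited). The gripper opens to 85 mm and grips with 20 to 120 N. Pads are 22 mm wide; open, the fingers measure 114 mm over their backs; the gripper's body (76 mm by 85 mm) begins 54 mm behind the grasp point. The pads swing forward as they close: fully open they stand 13 mm farther back than shut.
Start: joints at [1.323, 0.213, -0.034, 1.323, 0, 1.571], TCP at [0.123, 0.485, 0.231] pointing down, gripper open.
Joint ranges: [-2.98, 2.98], [-0.74, 1.72], [-1.14, 1.35], [-2.1, 2.04], [-1.57, 1.44], [-3.14, 3.14]. Speed limits (rad/s): [1.89, 1.89, 2.39, 2.57, 3.14, 3.14].

### API

Orientations are given as [roll, pitch, yaw] about the fixed x, y, z axes, in that order (R = Rz(yaw) Ry(pitch) Rx(roll)).
In Python, from rig import robot gives the robot as it stands. The module is installed in compiled form; this text tells all that it offers.
- The arm moves only by the tool drive_tool, never from a script. Its argument "commands" is a list of rows, each a list of 7 numbers: the finger opening in mm, from 0 to 85.4, then the shift along the tool's x, y, z in mm, then the turn, a rotation vector about the tool's x, y, z in rad. In form: [[grip, dx, dy, dz, ax, ay, az], ...]. A call has 1 to 8 rows; each row shifts and turns the commanded pose from where the row before left it, along the tool's axes as they then stand; what a row does not reach is not made up. A row lasts 1/8 s, in which the tool goes at most 62.5 mm and 10.7 degrees, less where a joint would pass 70% of its speed; a pose out of reach is approached as far as the arm can. A call with a gripper value outside its range is refused whole. The fingers move at their own pace and stop on an object; "force" is the grip in N (left out, the last holds). Time passes only in rows, so rows that do not move let the fingers close. It gives the time, the measured TCP pose, the force, the opening and the grip force at its end, in the units of the state.
- robot.state(): the state, without advancing time (a new reading comes with each control period).
- robot.camera(name): name is "scene" or "top" or "wrist"; returns the picture (400x640x3 uint8, red, green, blue); there is no depth.
- robot.calibration(name): a dict with "fx", "fy", "cx", "cy" (pixels), "k1" (the pictures are not rectified: a ray, as slopes to the right and down, at radius r is drawn at 1 + k1 r^2 times it, then the intrinsics apply), "world_from_camera" (4x4, takes a point from camera to world coordinates); the wrist camera has in their place "mount" (4x4, takes a point from camera to tool coordinates, whose origin is the TCP and whose axes are the flange's). Camera axes: x right, y down, z forward; pixel columns grow to the right and rows downward; lengths in m; the calibration is good to about 2 mm. A picture is of the moment at which its call begins: read the wrist's pose just before it. calibration takes no time and is no camera call.
- robot.finish_job(): hands the job in; it is judged then, once.
Trained networks look in the newest picture that a camera, given by its name, has taken for a name from the list of things; names that differ only in an ending like _2 or _b are one class to them, and where a whole thing is asked for, a point or a joint stands for the part that bears it (a point fixed in the world has none). Each returns a list of dicts, best first, with "confidence" (0 to 1); they miss things now and then, are a little off and sometimes report something else, mostly with a low value. They report only what shows in the picture. A call takes as long as a camera call.
- robot.silhouettes(thing, camera): "region" (400x640 bool, what is visible of it) and "centre" ([column, row] in pixels, amid what is visible of it).
- robot.tip_of(thing, camera): "centre" ([column, row] in pixels: a listed point, or the origin of a listed thing).
The state is a dict: "time_s": time; "joint_positions": joint angles; "joint_velocities": joint speeds; "tau": joint torques, N m; "eef_pos": TCP position; "eef_rot": TCP orientation; "force": force on the tool from outside, world axes, zero at the start; "torque": the same for the moment, N m; "grip_width": opening from 0.0 (shut) to 1.0 (fully open); "finger_force": force on a finger pad.
Only numpy, scipy, OpenCV 4.12 (cv2) and the standard library are available. Lean on these libraries where they do the work, as an engineer would, in place of code of your own. Each camera call takes 0.05 s, during which the arm holds its last target. There are 200 camera calls.

### The job

Test the two green pipe couplings, one at a time, on the upright gauge pin: slide the coupling down over the pin until it either rests on the gauge's base (good) or is halted part way by a stop inside it (reject). Stand a good coupling upright in the blue tray and put a reject in the orange tilt-out bin, and do this with the first coupling before you touch the other; test both. Leave everything else on the table where it is.

Things in the scene. Friction and masses are not known exactly. Their poses are not given: they have to be found in the camera images.
- coupling_a: green plastic pipe coupling: upright tube, 33 mm outside (36 over the ribbed ends), 23 mm bore, 52 mm long, about 40 g, standing on the table. Origin at its centre, 26 mm above its underside; z along the bore. The two couplings look alike outside; one has a stop (ring with an 11 mm hole, 23 to 29 mm from either end) half way in its bore, the other is clear right through
- coupling_b: green plastic pipe coupling: upright tube, 33 mm outside (36 over the ribbed ends), 23 mm bore, 52 mm long, about 40 g, standing on the table. Origin at its centre, 26 mm above its underside; z along the bore. The two couplings look alike outside; one has a stop (ring with an 11 mm hole, 23 to 29 mm from either end) half way in its bore, the other is clear right through
- gauge: fixed gauge: dark square steel base 80 x 80 x 15 mm with a bright upright round pin in its middle, 20 mm diameter, 48 mm tall above the base, the last 6 mm tapering to a flat 14 mm tip. Origin at the centre of the base's underside, on the pin's axis, z up. A clear coupling comes to rest on the base (its origin 41 mm above the gauge's); one with a stop rests on the pin's tip, 25 mm higher
- pin_tip (a point): the centre of the flat tip of the gauge pin, 63 mm above the table
- tray: the blue tray for good couplings, fixed: open box 130 (x) x 160 (y) x 25 mm tall, walls and floor 5 mm. Origin at the centre of its underside, on the table. It and the orange bin swap sides of the table between starts
- bin: orange tilt-out bin for rejects, open on top, fixed tilted out in a low grey housing: 130 (x) x 160 (y) x 60 mm deep, walls and floor 5 mm. Origin at the centre of its underside, x to its back, z out of its mouth, tilted 0.30 rad to its front (-x): its floor rises to the back, 34 mm above the table in the middle. Front lip 70 mm, back wall 106 mm, housing behind it 112 mm above the table
- bell: a chrome bicycle bell, 55 mm across, 40 mm tall, mouth down; origin under its centre. Not part of the job: leave it where it is
- valve: a grey ceramic cartridge valve standing on end, 35 mm diameter, 61 mm tall; origin under its centre. Not part of the job: leave it where it is
- hinge_1: one of a pair of stainless steel butt hinges lying open and flat, 62 x 75 mm, 10 mm tall at the knuckle; origin under its centre. Not part of the job: leave it where it is
- hinge_2: the other steel hinge, the same size; origin under its centre. Not part of the job: leave it where it is
- jar: a closed amber glass jar with a black cap, 60 mm diameter, 75 mm tall; origin under its centre. Not part of the job: leave it where it is
- screwdriver: a screwdriver with a red handle, 200 mm long, lying along its x. Not part of the job: leave it where it is
- wrench: a steel wrench, 170 mm long, lying along its x. Not part of the job: leave it where it is

How it is judged:
On the way, in this order (a step that is already met when the one before it is completed fails the run):
1. one coupling is tested: slid onto the gauge pin until it rests on the base, or on its stop (((horizontal distance between coupling_a and gauge below 0.006 m and angle between the z axis of coupling_a and the z axis of gauge, either way round below 0.2 rad and z of coupling_a in the frame of gauge between 0.036 and 0.046 m and contact force between coupling_a and gauge above 0.12 N) or (horizontal distance between coupling_b and gauge below 0.006 m and angle between the z axis of coupling_b and the z axis of gauge, either way round below 0.2 rad and z of coupling_b in the frame of gauge between 0.06 and 0.072 m and contact force between coupling_b and gauge above 0.12 N))), for 0.1 s.
2. that coupling is released in its place (clear one upright in the tray, one with a stop in the bin) while the other has not been moved by 30 mm ((((x of coupling_a in the frame of tray between -0.052 and 0.052 m and y of coupling_a in the frame of tray between -0.067 and 0.067 m and z of coupling_a in the frame of tray between 0.026 and 0.036 m and angle between the z axis of coupling_a and the z axis of tray, either way round below 0.15 rad and linear speed of coupling_a below 0.03 m/s and contact force between coupling_a and the fingers below 0.05 N) and distance of coupling_b from where it was at the start of the episode below 0.03 m) or ((x of coupling_b in the frame of bin between -0.056 and 0.056 m and y of coupling_b in the frame of bin between -0.071 and 0.071 m and z of coupling_b in the frame of bin between 0.012 and 0.045 m and linear speed of coupling_b below 0.25 m/s and contact force between coupling_b and the fingers below 0.05 N) and distance of coupling_a from where it was at the start of the episode below 0.03 m))), for 0.1 s.
3. the other coupling is tested in the same way, the first lying in its place ((((horizontal distance between coupling_a and gauge below 0.006 m and angle between the z axis of coupling_a and the z axis of gauge, either way round below 0.2 rad and z of coupling_a in the frame of gauge between 0.036 and 0.046 m and contact force between coupling_a and gauge above 0.12 N) and (x of coupling_b in the frame of bin between -0.056 and 0.056 m and y of coupling_b in the frame of bin between -0.071 and 0.071 m and z of coupling_b in the frame of bin between 0.012 and 0.045 m and linear speed of coupling_b below 0.25 m/s and contact force between coupling_b and the fingers below 0.05 N)) or ((horizontal distance between coupling_b and gauge below 0.006 m and angle between the z axis of coupling_b and the z axis of gauge, either way round below 0.2 rad and z of coupling_b in the frame of gauge between 0.06 and 0.072 m and contact force between coupling_b and gauge above 0.12 N) and (x of coupling_a in the frame of tray between -0.052 and 0.052 m and y of coupling_a in the frame of tray between -0.067 and 0.067 m and z of coupling_a in the frame of tray between 0.026 and 0.036 m and angle between the z axis of coupling_a and the z axis of tray, either way round below 0.15 rad and linear speed of coupling_a below 0.03 m/s and contact force between coupling_a and the fingers below 0.05 N)))), for 0.1 s.
At the end, for the whole second after the job is handed in: the clear coupling stands upright (within 0.15 rad) and still on the floor of the blue tray, centre within 52 mm (x) and 67 mm (y) of its middle; the one with a stop is inside the orange bin, centre within its walls and under 45 mm above its underside, at most rolling (0.25 m/s); both released (x of coupling_a in the frame of tray between -0.052 and 0.052 m and y of coupling_a in the frame of tray between -0.067 and 0.067 m and z of coupling_a in the frame of tray between 0.026 and 0.036 m and angle between the z axis of coupling_a and the z axis of tray, either way round below 0.15 rad and linear speed of coupling_a below 0.03 m/s and contact force between each of coupling_a, coupling_b and the fingers below 0.05 N and x of coupling_b in the frame of bin between -0.056 and 0.056 m and y of coupling_b in the frame of bin between -0.071 and 0.071 m and z of coupling_b in the frame of bin between 0.012 and 0.045 m and linear speed of coupling_b below 0.25 m/s); the robot touches nothing.
It fails at once if a bystander (bell, valve, hinge, jar, screwdriver, wrench) is moved by more than 30 mm (distance of any of bell, valve, hinge_1, hinge_2, jar, screwdriver, wrench from where it was at the start of the episode above 0.03 m).
It also fails if it takes over 67 s, if anything falls off the work surface, if the arm or the gripper's body presses on something with over 40 N, if the wrist force passes 120 N, or if a joint passes its speed limit or range.

## Working session

There is one attempt and no reset: what is moved stays moved. The work goes in short steps, Python scripts to look and compute and a tool call to move; the robot and the scene stay as the last step left them, time stands still between calls to the robot, and variables do not carry over. Pictures are saved under pics/ and viewed, at most 12 in all, crops included, and the job is handed in when it is done.

Besides the shell and the picture viewer there is one more tool, called after "Call:" as name(argument=value, ...), one argument or row to a line, values as JSON. drive_tool: Moves the arm, as the interface text tells. Its arguments: {"type":"object","properties":{"commands":{"type":"array","items":{"type":"array","items":{"type":"number"}}},"force":{"type":"number"}},"required":["commands"]}

```bash
mkdir -p pics
cat > h.py <<'E'
import numpy as np, cv2
from rig import robot
from scipy.spatial.transform import Rotation as Ro
def T():
    s=robot.state(); M=np.eye(4); M[:3,3]=s["eef_pos"]; M[:3,:3]=Ro.from_euler('xyz',s["eef_rot"]).as_matrix(); return M
def pix2z(cam,px,z,Tt=None):
    c=robot.calibration(cam)
    W=np.array(c["world_from_camera"]) if "world_from_camera" in c else (T() if Tt is None else Tt)@np.array(c["mount"])
    d=np.array([(px[0]-c["cx"])/c["fx"],(px[1]-c["cy"])/c["fy"]]); u=d.copy()
    for _ in range(20): u=d/(1+c["k1"]*(u@u))
    r=W[:3,:3]@np.array([u[0],u[1],1]); o=W[:3,3]
    return o+r*(z-o[2])/r[2]
def save(cam,n):
    im=robot.camera(cam); cv2.imwrite(f"pics/{n}.png",im[:,:,::-1]); return im
E
python3 - <<'E'
from h import *
save("top","top1"); save("scene","scene1")
print(robot.state())
for n,z in [("coupling_a",.026),("gauge",0),("pin_tip",.063),("tray",0),("bin",.03),("bell",0),("valve",0),("hinge_1",0),("jar",0),("screwdriver",0),("wrench",0)]:
    for d in robot.tip_of(n,"top")[:3]:
        print(n,round(d["confidence"],2),np.round(d["centre"]),pix2z("top",d["centre"],z).round(3))
E
```

```text
{'time_s': 0.1, 'joint_positions': array([ 1.32298887e+00,  2.13280440e-01, -3.49842887e-02,  1.32347981e+00,
        2.57818028e-06,  1.57081527e+00]), 'joint_velocities': array([-0.00020011, -0.00282589, -0.00053834, -0.00072896,  0.00068515,
        0.00095417]), 'tau': array([-6.62432503e-04, -6.87246037e+01,  4.87809491e+01,  1.19723464e-02,
        2.81572466e-05, -3.58715954e-05]), 'eef_pos': array([0.12256637, 0.48444058, 0.23088367]), 'eef_rot': array([-3.14064444e+00, -2.56021707e-06,  2.89376625e+00]), 'force': array([-0.38093566, -0.21489845,  1.03567779]), 'torque': array([-0.02835302,  0.04404517, -0.02856397]), 'finger_force': 0.0, 'grip_width': 0.9986102205807215}
coupling_a 0.49 [353. 227.] [ 0.483 -0.087  0.026]
gauge 0.68 [311. 191.] [0.594 0.029 0.   ]
pin_tip 0.68 [309. 184.] [0.602 0.033 0.063]
tray 0.85 [200. 215.] [0.528 0.352 0.   ]
bin 0.59 [443. 231.] [ 0.469 -0.337  0.03 ]
bell 0.51 [393. 157.] [ 0.691 -0.212  0.   ]
bell 0.45 [283. 227.] [0.489 0.11  0.   ]
valve 0.53 [267. 151.] [0.716 0.157 0.   ]
valve 0.3 [309. 192.] [ 0.591  0.036 -0.   ]
hinge_1 0.82 [354. 274.] [ 0.354 -0.087  0.   ]
hinge_1 0.67 [295. 273.] [0.361 0.078 0.   ]
hinge_1 0.58 [285. 227.] [0.49  0.106 0.   ]
jar 0.73 [327. 130.] [ 0.778 -0.02   0.   ]
screwdriver 0.7 [456. 150.] [ 0.712 -0.399  0.   ]
wrench 0.84 [193. 156.] [0.707 0.377 0.   ]
```

View pics/top1.png

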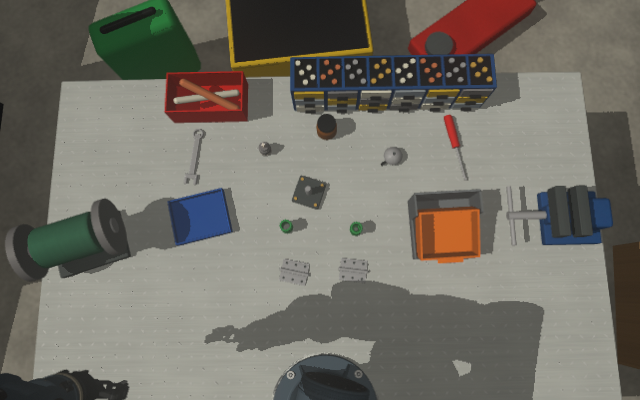

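View pics/scene1.png

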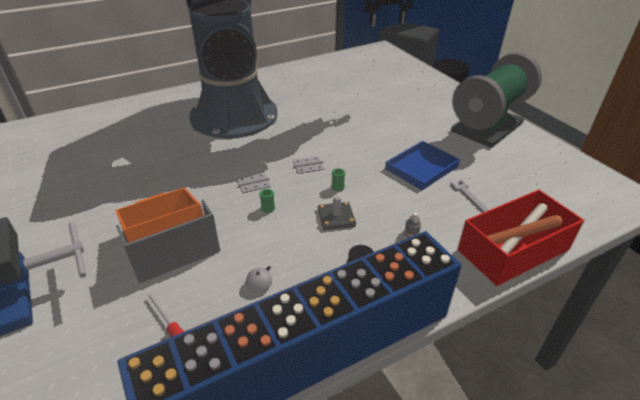

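The top view shows green couplings at about (287,226) and (356,228), the gauge at (310,190), the tray on the left at (200,215) and the bin on the right at (445,232). The scene view agrees. I'll go above the left coupling first.

Call:
drive_tool(
  commands=[
    [85,-44,-29,0,0,0,0],
    [85,-44,-29,0,0,0,0],
    [85,-44,-29,0,0,0,0],
    [85,-44,-29,0,0,0,0],
    [85,-44,-29,0,0,0,0],
    [85,-44,-29,0,0,0,0],
    [85,-44,-29,0,0,0,0],
    [85,-44,-29,0,0,0,0],
  ],
)

```text
time_s: 1.65
eef_pos: [0.408, 0.172, 0.2315]
eef_rot: [3.141, 0.0, 2.894]
force: [0.7, 1.3, 0.3]
grip_width: 0.994
finger_force: 0.0
```

Call:
drive_tool(
  commands=[
    [85,-44,-29,0,0,0,0],
    [85,-44,-29,0,0,0,0],
    [85,0,0,0,0,0,0.18],
    [85,0,0,0,0,0,0.18],
    [85,0,0,0,0,0,0.18],
    [85,0,0,0,0,0,0.18],
    [85,0,0,0,0,0,0.18],
    [85,0,0,0,0,0,0.18],
  ],
)

```text
time_s: 2.65
eef_pos: [0.4781, 0.0956, 0.2313]
eef_rot: [3.142, 0.0, 1.808]
force: [0.5, 0.6, -0.2]
grip_width: 0.998
finger_force: 0.0
```

Call:
drive_tool(
  commands=[
    [85,0,0,0,0,0,0.18],
    [85,0,0,0,0,0,0.063],
    [85,0,0,0,0,0,0],
  ],
)

```text
time_s: 3.02
eef_pos: [0.4781, 0.0957, 0.2313]
eef_rot: [3.142, -0.0, 1.571]
force: [0.8, 0.3, 0.8]
grip_width: 0.997
finger_force: 0.0
```

Run:
```python
from h import *
s=robot.state();print(s["eef_pos"],s["eef_rot"],s["time_s"],s["joint_positions"])
print(np.round(robot.calibration("wrist")["mount"],3))
save("wrist","w1")
for n,z in [("coupling_a",.026),("pin_tip",.063)]:
    for d in robot.tip_of(n,"wrist")[:3]:
        print(n,round(d["confidence"],2),np.round(d["centre"]),pix2z("wrist",d["centre"],z).round(4))
```

```text
[0.47808871 0.09565877 0.2313187 ] [ 3.14151287e+00 -2.07457467e-05  1.57132592e+00] 3.025 [ 1.97475007e-01  1.87172103e-01 -6.63505764e-02  1.31719135e+00
  4.73354154e-06  1.76774174e+00]
[[-0.001 -0.954 -0.299  0.077]
 [ 1.    -0.001 -0.     0.001]
 [-0.    -0.299  0.954 -0.142]
 [ 0.     0.     0.     1.   ]]
coupling_a 0.95 [315. 306.] [ 0.4773 -0.0923  0.026 ]
coupling_a 0.66 [325. 169.] [0.4898 0.1057 0.026 ]
pin_tip 0.77 [411. 235.] [0.5906 0.0342 0.063 ]
```

View pics/w1.png

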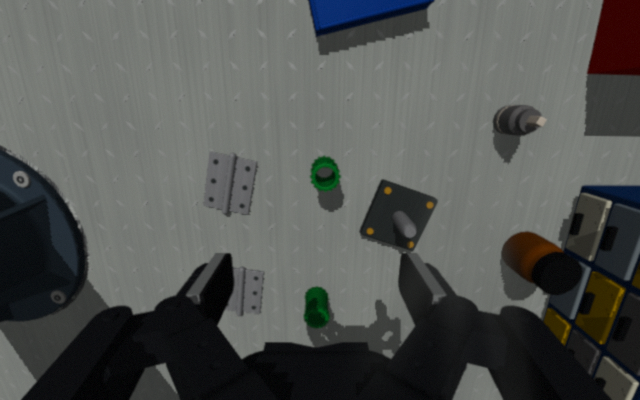

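The wrist view shows the left coupling at (325,172), the right one at (317,306) and the pin tip at about (409,236). I'll descend over the left coupling and look closer.

Call:
drive_tool(
  commands=[
    [85,4,5,30,0,0,0],
    [85,4,5,40,0,0,0],
    [85,0,0,30,0,0,0],
    [85,0,0,0,0,0,0],
    [85,0,0,0,0,0,0],
  ],
)

```text
time_s: 3.8
eef_pos: [0.4886, 0.1037, 0.1326]
eef_rot: [3.14, -0.0, 1.571]
force: [-0.0, -0.6, 0.3]
grip_width: 0.997
finger_force: 0.0
```

Run:
```python
from h import *
s=robot.state();print(s["eef_pos"],s["eef_rot"],s["time_s"])
save("wrist","w2")
for n,z in [("coupling_a",.026),("pin_tip",.063)]:
    for d in robot.tip_of(n,"wrist")[:3]:
        print(n,round(d["confidence"],2),np.round(d["centre"]),pix2z("wrist",d["centre"],z).round(4))
for d in robot.silhouettes("coupling_a","wrist")[:2]:
    c,r=np.where(d["region"].any(0))[0],np.where(d["region"].any(1))[0]
    print(d["confidence"],d["centre"],c[[0,-1]],r[[0,-1]])
```

```text
[0.48859486 0.10373862 0.13256017] [ 3.14041490e+00 -2.44110295e-04  1.57120233e+00] 3.8
coupling_a 0.77 [313. 203.] [0.487  0.1019 0.026 ]
pin_tip 0.56 [432. 288.] [0.5891 0.0366 0.063 ]
0.31 [230.1, 329.9] [218 239] [320 351]
```

View pics/w2.png

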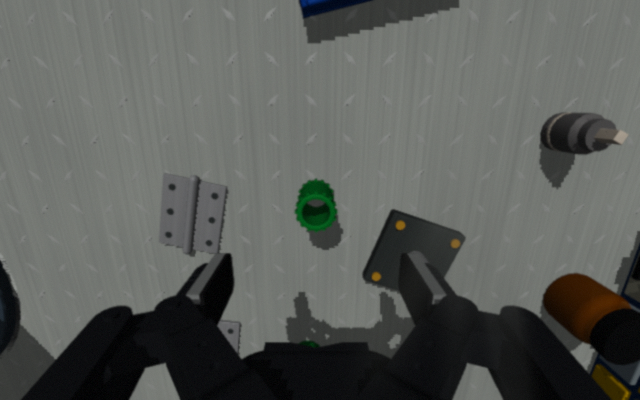

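Run:
```python
from h import *
im=cv2.imread("pics/w2.png"); b,g,r=[im[:,:,i].astype(int) for i in range(3)]
m=((g>r+25)&(g>b+20)); m[:170]=0;m[260:]=0;m[:,:270]=0;m[:,360:]=0
print([ (y,np.where(m[y])[0][[0,-1]], m[y].sum()) for y in range(176,236,4) if m[y].any()])
# dark bore = hole in mask
cs,h=cv2.findContours(m.astype(np.uint8),cv2.RETR_CCOMP,cv2.CHAIN_APPROX_NONE)
for c in cs:
    if len(c)>20: e=cv2.fitEllipse(c); print(e, pix2z("wrist",e[0],.052))
print(robot.calibration("wrist")["fx"], pix2z("wrist",(316,209),.052))
```

```text
[(180, array([309, 322]), np.int64(11)), (184, array([303, 328]), np.int64(26)), (188, array([302, 329]), np.int64(28)), (192, array([299, 332]), np.int64(34)), (196, array([298, 333]), np.int64(36)), (200, array([299, 332]), np.int64(25)), (204, array([296, 335]), np.int64(22)), (208, array([297, 334]), np.int64(15)), (212, array([295, 337]), np.int64(29)), (216, array([297, 334]), np.int64(38)), (220, array([297, 335]), np.int64(39)), (224, array([301, 331]), np.int64(31)), (228, array([307, 326]), np.int64(20)), (232, array([316, 316]), np.int64(1))]
((315.6239929199219, 206.0193634033203), (39.90958023071289, 52.20480728149414), 178.4667510986328) [0.48935758 0.10731518 0.052     ]
((314.79351806640625, 206.71859741210938), (14.712034225463867, 26.50492286682129), 77.79534912109375) [0.48867961 0.10671566 0.052     ]
287.8820366214331 [0.48966245 0.10474865 0.052     ]
```

Top ring is centred near (316,211), so the coupling is at about (0.4895, 0.103). I'll grasp it.

Call:
drive_tool(
  commands=[
    [85,-1,1,40,0,0,0],
    [85,0,0,40,0,0,0],
    [85,0,0,37,0,0,0],
    [30,0,0,0,0,0,0],
    [25,0,0,0,0,0,0],
    [25,0,0,0,0,0,0],
    [25,0,0,0,0,0,0],
    [25,0,0,0,0,0,0],
  ],
  force=40,
)

```text
time_s: 5.0
eef_pos: [0.4904, 0.1029, 0.0162]
eef_rot: [3.139, -0.001, 1.571]
force: [-1.0, -0.7, 10.9]
grip_width: 0.383
finger_force: 38.6
```

Call:
drive_tool(
  commands=[
    [25,0,0,0,0,0,0],
    [25,0,0,-30,0,0,0],
    [25,0,0,-40,0,0,0],
    [25,0,0,-40,0,0,0],
    [25,0,0,0,0,0,0],
  ],
)

```text
time_s: 5.62
eef_pos: [0.4913, 0.1031, 0.1282]
eef_rot: [3.135, -0.001, 1.571]
force: [0.7, -0.6, -0.8]
grip_width: 0.38
finger_force: 39.8
```

Call:
drive_tool(
  commands=[
    [25,-36,33,0,0,0,0],
    [25,-36,33,0,0,0,0],
    [25,-36,34,0,0,0,0],
    [25,0,0,0,0,0,0],
    [25,0,0,0,0,0,0],
  ],
)

```text
time_s: 6.25
eef_pos: [0.5886, -0.0052, 0.124]
eef_rot: [-3.141, -0.0, 1.571]
force: [-0.6, 0.1, -0.6]
grip_width: 0.386
finger_force: 39.9
```

Run:
```python
from h import *
s=robot.state();print(s["eef_pos"],s["eef_rot"],s["time_s"])
save("wrist","w3")
for n,z in [("coupling_a",.128+.012),("pin_tip",.063),("gauge",0)]:
    for d in robot.tip_of(n,"wrist")[:3]:
        print(n,round(d["confidence"],2),np.round(d["centre"],1),pix2z("wrist",d["centre"],z).round(4))
save("top","t3")
for d in robot.tip_of("pin_tip","top")[:2]: print(d["confidence"],d["centre"],pix2z("top",d["centre"],.063))
```

```text
[ 0.58856914 -0.00515934  0.12399458] [-3.14084201e+00 -2.16337468e-04  1.57054141e+00] 6.25
coupling_a 0.97 [203.1 292.8] [ 0.5309 -0.0165  0.14  ]
coupling_a 0.65 [318.1 267.4] [ 0.5902 -0.0015  0.14  ]
pin_tip 0.68 [319.1 159.9] [0.5915 0.0398 0.063 ]
gauge 0.72 [316.3 151.3] [0.5897 0.0376 0.    ]
```

View pics/w3.png

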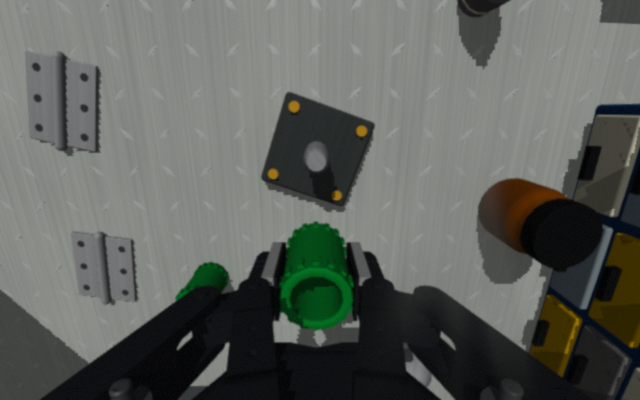

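Run:
```python
from h import *
im=cv2.imread("pics/w3.png"); hsv=cv2.cvtColor(im,cv2.COLOR_BGR2HSV)
m=cv2.inRange(hsv,(12,140,120),(28,255,255)); m[:85]=0;m[210:]=0;m[:,:255]=0;m[:,390:]=0
n,_,st,ce=cv2.connectedComponentsWithStats(m); c=ce[1:][st[1:,4]>20]; print(c.round(1)); W=[pix2z("wrist",p,.016) for p in c]
print(np.round(W,4), "gauge",np.mean(W,0))
g=cv2.inRange(hsv,(45,80,40),(75,255,255)); g[:215]=0;g[340:]=0;g[:,:265]=0;g[:,375:]=0
for y in range(222,332,6):
    w=np.where(g[y])[0]; print(y,w[[0,-1]] if len(w) else 0,len(w),end='; ')
sub=im[135:180,295:340].mean(2); t=(sub>110).astype(np.uint8); n,_,st,ce=cv2.connectedComponentsWithStats(t); print('\n',st[1:],ce[1:]+[295,135])
for px in [(316,153),(316,156)]: print(pix2z("wrist",px,.063))
for px in [(318,296),(318,300)]: print(pix2z("wrist",px,.160))
```

```text
[[293.5 106. ]
 [361.2 130.5]
 [272.6 173.5]
 [337.1 195.2]]
[[ 5.710e-01  7.690e-02  1.600e-02]
 [ 6.281e-01  5.710e-02  1.600e-02]
 [ 5.512e-01  1.990e-02  1.600e-02]
 [ 6.089e-01 -2.000e-04  1.600e-02]] gauge [0.58978963 0.03841756 0.016     ]
222 [314 317] 4; 228 [299 331] 33; 234 [293 338] 46; 240 [288 343] 56; 246 [289 342] 54; 252 [287 346] 60; 258 [287 345] 59; 264 [286 344] 59; 270 [285 346] 62; 276 [283 351] 69; 282 [280 353] 42; 288 [281 351] 52; 294 [280 352] 66; 300 [280 352] 68; 306 [282 352] 71; 312 [284 351] 65; 318 [288 345] 58; 324 [298 337] 40; 330 0 0; 
 [[ 13  15  17  20 264]] [[315.62878788 160.10984848]]
[0.58962399 0.04441779 0.063     ]
[0.58962435 0.04230137 0.063     ]
[ 0.59041248 -0.00420633  0.16      ]
[ 0.59041738 -0.00626354  0.16      ]
```

Run:
```python
import cv2
im=cv2.imread("pics/w3.png")[80:340,240:400]; cv2.imwrite("pics/w3c.png",cv2.resize(im,None,fx=2.3,fy=2.3,interpolation=cv2.INTER_CUBIC))
```

```text
(no output)
```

View pics/w3c.png

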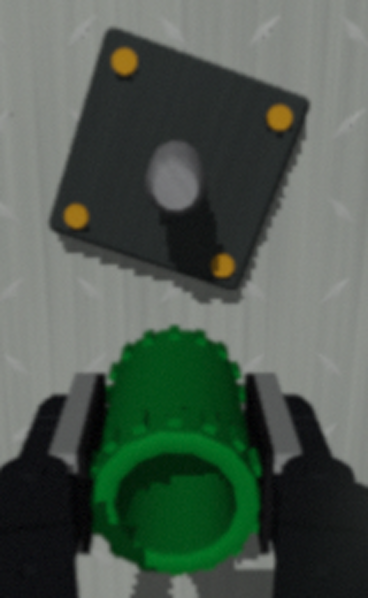

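Screws centre the gauge at about (0.590, 0.0385) and the pin tip at about (317,161) gives y 0.0397. The coupling sits in the hand at the TCP to within about 2 mm.

Call:
drive_tool(
  commands=[
    [25,22,0,0,0,0,0],
    [25,22.5,0,0,0,0,0],
    [25,0,0,20,0,0,0],
    [25,0,0,17,0,0,0],
    [25,0,0,8,0,0,0],
    [25,0,0,6,0,0,0],
    [25,0,0,0,0,0,0],
  ],
)

```text
time_s: 7.42
eef_pos: [0.589, 0.0393, 0.0733]
eef_rot: [-3.142, -0.0, 1.571]
force: [0.5, -1.0, 0.5]
grip_width: 0.381
finger_force: 39.9
```

Call:
drive_tool(
  commands=[
    [25,0,0,4,0,0,0],
    [25,0,0,4,0,0,0],
    [25,0,0,0,0,0,0],
  ],
)

```text
time_s: 7.8
eef_pos: [0.5888, 0.0391, 0.065]
eef_rot: [-3.141, 0.0, 1.571]
force: [-0.2, 0.2, -0.9]
grip_width: 0.385
finger_force: 39.9
```

Call:
drive_tool(
  commands=[
    [25,0,0,4,0,0,0],
    [25,0,0,3,0,0,0],
    [25,0,0,2,0,0,0],
    [25,0,0,2,0,0,0],
    [25,0,0,0,0,0,0],
  ],
)

```text
time_s: 8.43
eef_pos: [0.589, 0.0392, 0.0542]
eef_rot: [-3.141, -0.0, 1.571]
force: [-1.0, 0.8, -0.2]
grip_width: 0.381
finger_force: 39.9
```

Call:
drive_tool(
  commands=[
    [25,0,0,2,0,0,0],
    [25,0,0,2,0,0,0],
    [25,0,0,2,0,0,0],
    [25,0,0,0,0,0,0],
  ],
)

```text
time_s: 8.93
eef_pos: [0.5889, 0.0392, 0.0481]
eef_rot: [-3.141, -0.0, 1.571]
force: [-0.5, 0.8, 1.0]
grip_width: 0.38
finger_force: 39.9
```

Clear so far: it has gone past the stop depth. Now on down to the base (expected TCP about 0.031).

Call:
drive_tool(
  commands=[
    [25,0,0,5,0,0,0],
    [25,0,0,5,0,0,0],
    [25,0,0,3,0,0,0],
    [25,0,0,2,0,0,0],
    [25,0,0,1.5,0,0,0],
    [25,0,0,1,0,0,0],
    [25,0,0,0,0,0,0],
  ],
)

```text
time_s: 9.8
eef_pos: [0.5891, 0.0391, 0.0313]
eef_rot: [3.141, 0.0, 1.571]
force: [-2.5, -0.1, 6.4]
grip_width: 0.39
finger_force: 40.5
```

Contact at TCP z 0.031 with 6 N: this coupling rests on the base, so it is good. I'll lift it off and go to the tray.

Call:
drive_tool(
  commands=[
    [25,0,0,0.5,0,0,0],
    [25,0,0,0,0,0,0],
    [25,0,0,-10,0,0,0],
    [25,0,0,-25,0,0,0],
    [25,0,0,-35,0,0,0],
    [25,0,0,0,0,0,0],
    [25,30,-6,0,0,0,0],
    [25,45,-9,0,0,0,0],
  ],
)

```text
time_s: 10.8
eef_pos: [0.5739, 0.1141, 0.1]
eef_rot: [-3.141, 0.0, 1.569]
force: [0.0, 0.4, -0.5]
grip_width: 0.381
finger_force: 40.0
```

Call:
drive_tool(
  commands=[
    [25,50,-10,0,0,0,0],
    [25,50,-10,0,0,0,0],
    [25,50,-10,0,0,0,0],
    [25,50,-10,0,0,0,0],
    [25,38,-6,0,0,0,0],
    [25,0,0,0,0,0,0],
    [25,0,0,0,0,0,0],
  ],
)

```text
time_s: 11.68
eef_pos: [0.5279, 0.3517, 0.0998]
eef_rot: [-3.141, 0.001, 1.571]
force: [0.0, 0.3, -1.1]
grip_width: 0.387
finger_force: 40.0
```

Run:
```python
from h import *
s=robot.state();print(s["eef_pos"],s["eef_rot"],s["time_s"])
save("wrist","w4")
for n,z in [("tray",0)]:
    for d in robot.tip_of(n,"wrist")[:1]+[]: print(d["confidence"],d["centre"],pix2z("wrist",d["centre"],z))
save("top","t4")
for d in robot.tip_of("tray","top")[:1]: print(d["confidence"],d["centre"],pix2z("top",d["centre"],0))
```

```text
[0.52790695 0.35173859 0.09983006] [-3.14107573e+00  6.56180146e-04  1.57095847e+00] 11.675
0.76 [311.1, 208.2] [0.52467429 0.34611162 0.        ]
0.63 [199.5, 217.5] [0.5216332 0.3515378 0.       ]
```

View pics/w4.png

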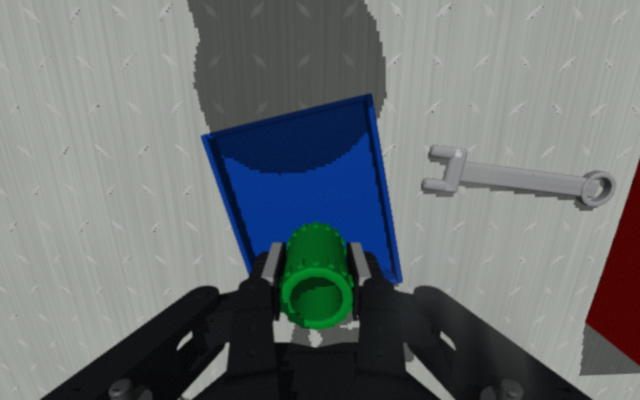

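Tray centre is about (0.525, 0.348), under the hand. I'll set it down.

Call:
drive_tool(
  commands=[
    [25,0,-2,30,0,0,0],
    [25,0,0,30,0,0,0],
    [25,0,0,14,0,0,0],
    [25,0,0,3,0,0,0],
    [25,0,0,1,0,0,0],
    [25,0,0,0,0,0,0],
  ],
)

```text
time_s: 12.62
eef_pos: [0.5266, 0.3525, 0.0233]
eef_rot: [3.14, -0.001, 1.571]
force: [-0.1, 0.5, -0.3]
grip_width: 0.385
finger_force: 40.0
```

Call:
drive_tool(
  commands=[
    [25,0,0,1.5,0,0,0],
    [25,0,0,1,0,0,0],
    [25,0,0,0,0,0,0],
  ],
)

```text
time_s: 13.0
eef_pos: [0.5265, 0.3525, 0.0212]
eef_rot: [3.14, -0.001, 1.571]
force: [-5.2, -3.9, 15.5]
grip_width: 0.386
finger_force: 41.3
```

Call:
drive_tool(
  commands=[
    [50,0,0,0,0,0,0],
    [50,0,0,0,0,0,0],
    [50,0,0,0,0,0,0],
    [50,0,0,-20,0,0,0],
    [50,0,0,-40,0,0,0],
    [50,0,0,-50,0,0,0],
    [85,0,0,0,0,0,0],
    [85,0,0,0,0,0,0],
  ],
)

```text
time_s: 14.0
eef_pos: [0.5259, 0.3521, 0.1293]
eef_rot: [-3.141, 0.0, 1.571]
force: [-0.5, 1.0, -0.3]
grip_width: 0.978
finger_force: 0.0
```

Run:
```python
from h import *
s=robot.state();print(s["eef_pos"],s["eef_rot"],s["time_s"])
save("wrist","w5")
```

```text
[0.52594521 0.35208771 0.12933367] [-3.14132791e+00  1.47112093e-04  1.57082407e+00] 14.0
```

View pics/w5.png

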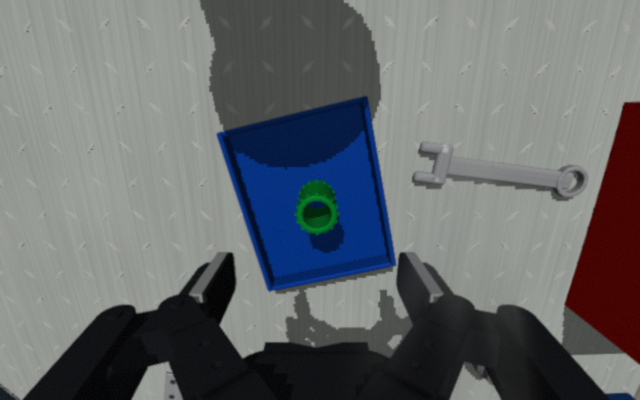

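The coupling stands upright in the tray at (317,213). On to the other one.

Call:
drive_tool(
  commands=[
    [85,-42,-4,0,0,0,0],
    [85,-50,-5,0,0,0,0],
    [85,-50,-5,0,0,0,0],
    [85,-50,-5,0,0,0,0],
    [85,-50,-5,0,0,0,0],
    [85,-50,-5,0,0,0,0],
    [85,-50,-5,0,0,0,0],
    [85,-50,-5,0,0,0,0],
  ],
)

```text
time_s: 15.05
eef_pos: [0.4859, -0.0413, 0.1287]
eef_rot: [-3.14, -0.0, 1.571]
force: [1.0, -0.1, 0.7]
grip_width: 0.997
finger_force: 0.0
```

Call:
drive_tool(
  commands=[
    [85,-50,-7,0,0,0,0],
    [85,0,0,0,0,0,0],
    [85,0,0,0,0,0,0],
  ],
)

```text
time_s: 15.42
eef_pos: [0.4795, -0.0896, 0.129]
eef_rot: [-3.14, -0.001, 1.57]
force: [0.1, -0.3, 0.3]
grip_width: 0.996
finger_force: 0.0
```

Run:
```python
from h import *
s=robot.state();print(s["eef_pos"],s["eef_rot"],s["time_s"])
im=save("wrist","w6")
for d in robot.tip_of("coupling_a","wrist")[:2]: print(d["confidence"],d["centre"],pix2z("wrist",d["centre"],.026))
hsv=cv2.cvtColor(im,cv2.COLOR_RGB2HSV); g=cv2.inRange(hsv,(45,80,40),(75,255,255)); g[:,:240]=0; g[:,400:]=0; g[:120]=0;g[300:]=0
r=np.where(g.any(1))[0]; b=r[-1]
w=np.where(g[b-30:b].any(0))[0]; R=(w[-1]-w[0])/2; c=((w[0]+w[-1])/2,b-.95*R); print(b,w[[0,-1]],c,pix2z("wrist",c,.052))
```

```text
[ 0.47954581 -0.089556    0.12900081] [-3.14015841e+00 -5.39617851e-04  1.57023761e+00] 15.425
0.9 [313.6, 208.9] [ 0.47850877 -0.09563115  0.026     ]
0.69 [504.0, 296.2] [ 0.67122926 -0.18905991  0.026     ]
235 [294 336] (np.float64(315.0), np.float64(215.05)) [ 0.47986326 -0.09203884  0.052     ]
```

View pics/w6.png

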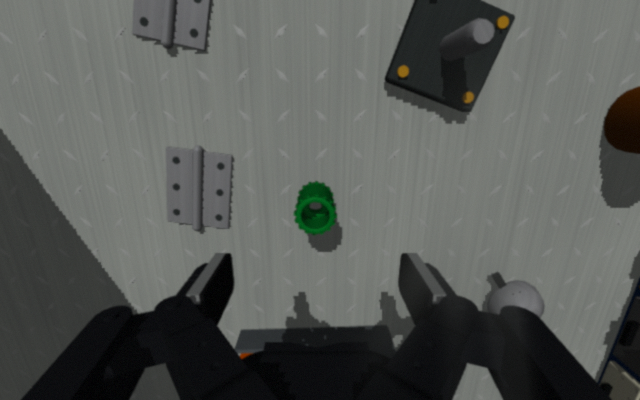

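The second coupling is at (315,214), i.e. about (0.479, -0.093). I'll grasp it.

Call:
drive_tool(
  commands=[
    [85,-3.5,0,40,0,0,0],
    [85,0,0,40,0,0,0],
    [85,0,0,33,0,0,0],
    [30,0,0,0,0,0,0],
    [25,0,0,0,0,0,0],
    [25,0,0,0,0,0,0],
    [25,0,0,0,0,0,0],
    [25,0,0,0,0,0,0],
  ],
  force=40,
)

```text
time_s: 16.52
eef_pos: [0.4812, -0.0933, 0.0184]
eef_rot: [3.139, 0.0, 1.571]
force: [-1.7, 1.7, 10.2]
grip_width: 0.381
finger_force: 38.8
```

Call:
drive_tool(
  commands=[
    [25,0,0,0,0,0,0],
    [25,0,0,-30,0,0,0],
    [25,0,0,-40,0,0,0],
    [25,0,0,-38,0,0,0],
    [25,43,37,0,0,0,0],
    [25,43,36,0,0,0,0],
    [25,0,36,0,0,0,0],
    [25,0,0,0,0,0,0],
  ],
)

```text
time_s: 17.52
eef_pos: [0.591, -0.0067, 0.1253]
eef_rot: [3.14, 0.0, 1.572]
force: [-0.6, -0.5, -0.5]
grip_width: 0.377
finger_force: 39.9
```

Call:
drive_tool(
  commands=[
    [25,0,0,0,0,0,0],
    [25,0,0,0,0,0,0],
  ],
)

```text
time_s: 17.77
eef_pos: [0.5885, -0.0076, 0.1254]
eef_rot: [3.141, -0.0, 1.57]
force: [-0.0, 0.4, -0.6]
grip_width: 0.383
finger_force: 39.9
```

Run:
```python
from h import *
s=robot.state();print(s["eef_pos"],s["eef_rot"],s["time_s"])
im=save("wrist","w7"); hsv=cv2.cvtColor(im,cv2.COLOR_RGB2HSV)
g=cv2.inRange(hsv,(45,80,40),(75,255,255)); g[:215]=0;g[345:]=0;g[:,:265]=0;g[:,375:]=0
r=np.where(g.any(1))[0]; print(r[[0,-1]], np.where(g[r[-1]-40:].any(0))[0][[0,-1]])
m=cv2.inRange(hsv,(12,140,120),(28,255,255)); m[:60]=0;m[210:]=0;m[:,:245]=0;m[:,395:]=0
n,_,st,ce=cv2.connectedComponentsWithStats(m); c=ce[1:][st[1:,4]>20]; W=[pix2z("wrist",p,.016) for p in c]
print(c.round(1), "gauge",np.mean(W,0))
```

```text
[ 0.58849457 -0.00763565  0.12536313] [ 3.14123962e+00 -2.57759701e-06  1.57028818e+00] 17.775
[218 324] [281 352]
[[293.5 103. ]
 [361.  127.5]
 [272.6 170.5]
 [337.2 192.1]] gauge [0.58957107 0.03803938 0.016     ]
```

Call:
drive_tool(
  commands=[
    [25,23,0,0,0,0,0],
    [25,23,0.5,0,0,0,0],
    [25,0,0,20,0,0,0],
    [25,0,0,17,0,0,0],
    [25,0,0,8,0,0,0],
    [25,0,0,5,0,0,0],
    [25,0,0,4,0,0,0],
    [25,0,0,0,0,0,0],
  ],
)

```text
time_s: 18.82
eef_pos: [0.5896, 0.0386, 0.0709]
eef_rot: [3.141, 0.0, 1.571]
force: [-0.5, 0.3, 0.8]
grip_width: 0.379
finger_force: 39.9
```

Call:
drive_tool(
  commands=[
    [25,0,0,4,0,0,0],
    [25,0,0,4,0,0,0],
    [25,0,0,2,0,0,0],
    [25,0,0,2,0,0,0],
    [25,0,0,1,0,0,0],
    [25,0,0,0,0,0,0],
  ],
)

```text
time_s: 19.58
eef_pos: [0.5896, 0.0387, 0.0583]
eef_rot: [3.141, -0.0, 1.571]
force: [-3.7, -0.5, 8.9]
grip_width: 0.386
finger_force: 40.7
```

Halted at TCP z 0.058, exactly the stop height, with 9 N: this one is the reject. I'll hold a moment, lift, and go over the bin.

Call:
drive_tool(
  commands=[
    [25,0,0,0.5,0,0,0],
    [25,0,0,0,0,0,0],
    [25,0,0,-12,0,0,0],
    [25,0,0,-35,0,0,0],
    [25,0,0,-50,0,0,0],
    [25,-40,-14,0,0,0,0],
    [25,-48,-17,0,0,0,0],
    [25,-48,-17,0,0,0,0],
  ],
)

```text
time_s: 20.58
eef_pos: [0.5412, -0.0986, 0.155]
eef_rot: [3.141, 0.0, 1.571]
force: [0.6, -0.1, 0.1]
grip_width: 0.384
finger_force: 40.1
```

Call:
drive_tool(
  commands=[
    [25,-48,-17,0,0,0,0],
    [25,-48,-17,0,0,0,0],
    [25,-48,-17,0,0,0,0],
    [25,-48,-17,0,0,0,0],
    [25,-48,-19,0,0,0,0],
    [25,0,0,0,0,0,0],
    [25,0,0,0,0,0,0],
  ],
)

```text
time_s: 21.45
eef_pos: [0.4546, -0.3373, 0.1546]
eef_rot: [3.141, -0.0, 1.57]
force: [-0.5, -0.4, -0.1]
grip_width: 0.381
finger_force: 40.1
```

Run:
```python
from h import *
s=robot.state();print(s["eef_pos"],s["eef_rot"],s["time_s"])
a=save("wrist","w8")
for d in robot.tip_of("bin","wrist")[:1]: print(d["confidence"],d["centre"],pix2z("wrist",d["centre"],.03))
b=save("top","t8")
for d in robot.tip_of("bin","top")[:1]: print(d["confidence"],d["centre"],pix2z("top",d["centre"],.03))
cv2.imwrite("pics/w8c.png",np.vstack([a[:,80:560],cv2.resize(b[160:300,380:520],(480,480))[:200*1]])[:,:,::-1][:600])
```

```text
[ 0.45462205 -0.33728766  0.15461217] [ 3.14130841e+00 -4.98230181e-05  1.57023862e+00] 21.45
0.7 [329.3, 196.7] [ 0.46876615 -0.338116    0.03      ]
0.57 [442.0, 229.6] [ 0.47184856 -0.33559128  0.03      ]
```

View pics/w8c.png

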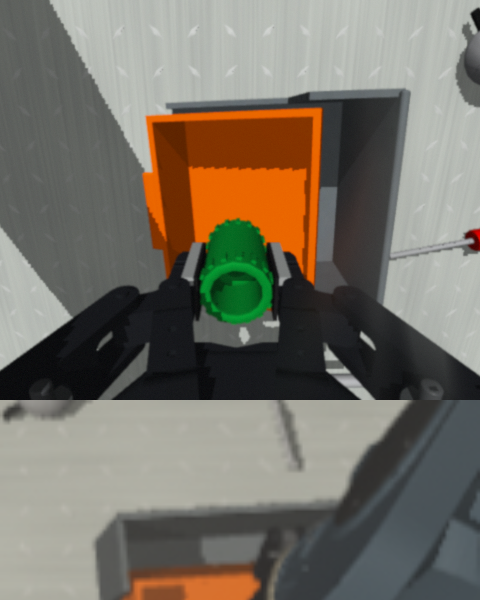

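The coupling hangs over the middle of the orange bin's mouth. I'll lower it in and release.

Call:
drive_tool(
  commands=[
    [25,0,0,25,0,0,0],
    [25,0,0,30,0,0,0],
    [25,0,0,20,0,0,0],
    [25,0,0,0,0,0,0],
    [48,0,0,0,0,0,0],
    [48,0,0,0,0,0,0],
    [48,0,0,0,0,0,0],
    [48,0,0,0,0,0,0],
  ],
)

```text
time_s: 22.65
eef_pos: [0.4547, -0.3375, 0.0797]
eef_rot: [3.141, 0.0, 1.571]
force: [0.7, 0.6, 0.8]
grip_width: 0.559
finger_force: 0.3
```

Call:
drive_tool(
  commands=[
    [48,0,0,-20,0,0,0],
    [48,0,0,-40,0,0,0],
    [48,0,0,-50,0,0,0],
    [48,0,0,0,0,0,0],
    [48,0,0,0,0,0,0],
  ],
)

```text
time_s: 23.28
eef_pos: [0.4545, -0.3373, 0.189]
eef_rot: [-3.141, -0.0, 1.571]
force: [-0.2, 0.3, -0.4]
grip_width: 0.561
finger_force: 0.0
```

Run:
```python
from h import *
s=robot.state();print(s["eef_pos"],s["time_s"])
save("wrist","w9")
```

```text
[ 0.45447659 -0.33731799  0.18903681] 23.275
```

View pics/w9.png

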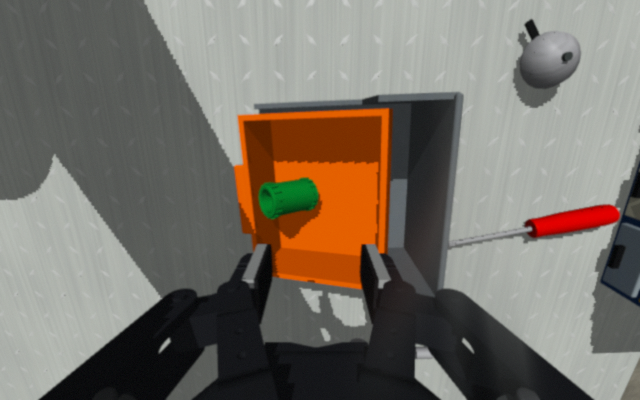

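The coupling lies in the bin at (290,197). I'll give it a moment to settle, then hand in.

Call:
drive_tool(
  commands=[
    [48,0,0,-10,0,0,0],
    [48,0,0,0,0,0,0],
    [48,0,0,0,0,0,0],
    [48,0,0,0,0,0,0],
    [48,0,0,0,0,0,0],
    [48,0,0,0,0,0,0],
    [48,0,0,0,0,0,0],
    [48,0,0,0,0,0,0],
  ],
)

```text
time_s: 24.32
eef_pos: [0.4545, -0.3373, 0.1993]
eef_rot: [-3.142, -0.0, 1.571]
force: [0.1, 0.5, 0.2]
grip_width: 0.563
finger_force: 0.0
```

```bash
python3 -c "
from rig import robot
print(robot.finish_job())"
```

```text
the job is handed in; nothing more can be done
None
```

Both couplings were tested and the job is handed in at about 24 s of the 67 s allowed: the clear one stands upright in the blue tray and the one with the stop lies in the orange bin; the hand-in returned no verdict.

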